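# Fit the divider comb into the slotted slide rack

### The arm

A 7-joint arm with a two-finger parallel gripper is mounted at the origin on a cart in front of the work surface, level with it; the furniture and walls round the work are solid. World frame = base frame: x ahead of the robot, y to its left, z up, the work surface at z = 0. Lengths are in m, angles in degrees, forces in N, time in s.
With the tool pointing down it reaches from about 0.35 to 0.9 m from the base axis. Payload 19.9 kg.
Tool frame: the origin (TCP) lies midway between the tips of the shut fingers; the grasp point (between the pads) lies 19 mm behind it (r.grip_depth is the distance from the TCP to the grasp point, in m); z points along the fingers, y is the line along which they close (so a half turn about z gives the same grasp; the last joint's range is limited). The gripper opens to 94 mm and grips with 3 to 60 N. Pads are 16 mm wide; open, the fingers measure 119 mm over their backs; the gripper's body (75 mm by 177 mm) begins 78 mm behind the grasp point.
Start: joints at [71.763, 23.915, -0.59, 92.452, 0.269, 63.638, -3.037], TCP at [0.171, -0.601, 0.205] pointing down, gripper open.
Joint ranges: [-161.28, 161.28], [-22.2, 115.67], [-73.04, 71.86], [3.21, 147.25], [-68.34, 248.33], [10.77, 114.83], [-161.83, 161.83]. Speed limits (degrees/s): [108.29, 108.29, 136.94, 136.94, 172.46, 172.46, 172.46].

### API

Orientations are given as [roll, pitch, yaw] about the fixed x, y, z axes, in that order (R = Rz(yaw) Ry(pitch) Rx(roll)).
In Python, from workcell import r gives the robot as it stands.
- The arm moves only by the tool send_rows, never from a script. Its argument "plan" is a list of rows, each a list of 7 numbers: the turn, a rotation vector about the tool's x, y, z in rad, then the shift along the tool's x, y, z in m, then the opening in per cent of the stroke, from 0 (shut) to 100 (fully open). A call has 1 to 8 rows; each row is the pose to reach, as a shift and turn from the pose commanded when the call began, along the tool's axes at that moment; what a row does not reach only later rows make up. A row lasts 1/12 s, in which the tool goes at most 41.7 mm and 7.16 degrees, less where a joint would pass 70% of its speed; a pose out of reach is approached as far as the arm can. A call with a gripper value outside its range is refused whole. The fingers move at their own pace and stop on an object; "force" is the grip in N (left out, the last holds). Time passes only in rows, so rows that repeat a pose let the fingers close. It gives the time, the measured TCP pose, the force, the opening and the grip force at its end, in the units of the state.
- r.get_obs(): the state, without advancing time (a new reading comes with each control period).
- r.camera(name): name is "scene" or "top" or "wrist"; returns a dict with "img" (400x640x3 uint8, blue, green, red), "K" (3x3 intrinsics, pixels), "k1" (the pictures are not rectified: a ray, as slopes to the right and down, at radius r is drawn at 1 + k1 r^2 times it, then the intrinsics apply), "eye" and "rotation" of the camera in the world. Camera axes: x right, y down, z forward; pixel columns grow to the right and rows downward; lengths in m; the calibration is good to about 2 mm. A picture is of the moment at which its call begins. There is no depth.
- r.sign_off(): hands the job in; it is judged then, once.
The state is a dict: "t": time; "qpos": joint angles; "qd": joint speeds; "joint_torque": joint torques, N m; "position": TCP position; "tool_rot": TCP orientation; "contact_force": force on the tool from outside, world axes, zero at the start; "moment": the same for the moment, N m; "opening": opening from 0.0 (shut) to 1.0 (fully open); "grasp_force": force on a finger pad.
Only numpy, scipy, OpenCV 4.12 (cv2) and the standard library are available. Lean on these libraries where they do the work, as an engineer would, in place of code of your own. Each camera call takes 0.05 s, during which the arm holds its last target. There are 200 camera calls.

### The job

Take the blue five-toothed divider comb out of its grey parking stand by its orange handle and fit it into the yellow slotted insert of the slide drying rack, every tooth in its own slot and the comb fully home and upright, then let go. The insert may be clamped anywhere along its rail, so feel for the slots gently with light pressure and do not force the comb. Leave the other things on the bench where they are.

Things in the scene. Friction and masses are not known exactly. Their poses are not given: they have to be found in the camera images.
- comb_grip (a point): Centre of the comb's orange handle bar, 14 mm (comb x) x 74 mm (comb y) x 30 mm high; grip it across the 14 mm. The handle is sprung: it slides down on two pins by up to 8 mm (2 N starts it, about 8 N presses it fully, then it is rigid). Unpressed, this point is 67 mm above the tooth tips, with 14 mm free between handle and spine. Axes as the comb's.
- comb: Blue divider comb, about 0.15 kg. Origin at the middle tooth, at tip height; z up, y along the row, a half turn about z alike. Five teeth 25 mm apart, each 4 (y) x 12 (x) x 24 mm long, below a spine 16 x 130 x 14 mm. In its stand it hangs by the ends of its spine, tips 6 mm above the bench, with 4 to 5 mm of play.
- rack: Slide drying rack, fixed to the bench: grey base 60 (x) x 222 (y) x 6 mm with two aluminium rails along y, 24 mm high, that hold the yellow slotted insert. Origin at the centre of its underside.
- rail_mid (a point): Centre of the rack's rail, 34 mm above the bench, level with the top of the yellow insert (28 x 160 mm, centred in x). Insert: five slots 25 mm apart along y, each 6 (y) x 16 (x) x 28 mm deep. It is clamped fast, but its middle slot lies anywhere from -11 to +11 mm along y from here; this shift is new each time and not measured. Comb home: spine on the insert, tips 10 mm above the bench.
- stand: Grey open parking trough of the comb, fixed to the bench, 36 (x) x 148 (y) x 34 mm; origin at the centre of its underside, y along its length.
- vial_0: Bystander: small amber vial with black cap, 23 mm across, 57 mm high; origin at its underside.
- petri_dish_0: Bystander: petri dish with lid, 59 mm across, 15 mm high; origin at its underside.
- slide_box: Bystander: dark green slide box, 65 x 85 x 30 mm; origin at its underside.
There are look-alikes about, which are no part of the job. Of the things shaped like the comb, the blue one is meant.

How it is judged (in metres and radians):
On the way:
1. the comb is lifted out of its stand (height (world z) of comb above 0.045 m), for 0.2 s.
At the end, for the whole second after the job is handed in: All five teeth in their slots, spine on the insert: tips under 12.5 mm above the bench, comb within 4 mm of the rack's centre line and 13 mm of its centre along it, row within 0.08 rad of the rack's, upright within 0.05 rad, at rest, released (z of comb in the frame of rack below 0.0125 m and x of comb in the frame of rack between -0.004 and 0.004 m and y of comb in the frame of rack between -0.013 and 0.013 m and angle between comb's own z axis and vertical below 0.05 rad and angle between the y axis of comb and the y axis of rack, either way round below 0.08 rad and linear speed of comb below 0.01 m/s); the robot touches nothing.
It fails at once if the comb is forced against the rack with more than 25 N (contact force between comb and rack above 25 N).
It fails at once if a bystander (vial, petri dish, slide box) is moved by more than 15 mm (distance of any of vial_0, petri_dish_0, slide_box from where it was at the start of the episode above 0.015 m).
It fails at once if the comb is tipped over by more than 0.6 rad (angle between comb's own z axis and vertical above 0.6 rad).
It also fails if it takes over 42 s, if anything falls off the work surface, if the arm or the gripper's body presses on something with over 40 N, if the wrist force passes 120 N, or if a joint passes its speed limit or range.

## Working session

There is one attempt and no reset: what is moved stays moved. The work goes in short steps, Python scripts to look and compute and a tool call to move; the robot and the scene stay as the last step left them, time stands still between calls to the robot, and variables do not carry over. Pictures are saved under pics/ and viewed, at most 10 in all, crops included, and the job is handed in when it is done.

Besides the shell and the picture viewer there is one more tool, called after "Call:" as name([rows], argument=value, ...), one row to a line, values as JSON. send_rows: Moves the arm, as the interface text tells. Its arguments: {"type":"object","properties":{"plan":{"type":"array","items":{"type":"array","items":{"type":"number"}}},"force":{"type":"number"}},"required":["plan"]}

```bash
mkdir -p pics; ls
cat > h.py <<'E'
import numpy as np, cv2
from workcell import r
from scipy.spatial.transform import Rotation as Ro
def ray(c,u,v):
    K=np.array(c["K"]);x=(u-K[0,2])/K[0,0];y=(v-K[1,2])/K[1,1]
    a,b=x,y
    for _ in range(30):
        s=1+c["k1"]*(a*a+b*b);a,b=x/s,y/s
    return np.array(c["rotation"])@np.array([a,b,1])
def at(c,u,v,z):
    d=ray(c,u,v);e=np.array(c["eye"]);return e+d*(z-e[2])/d[2]
def proj(c,p):
    q=np.array(c["rotation"]).T@(np.array(p)-np.array(c["eye"]));a,b=q[:2]/q[2]
    s=1+c["k1"]*(a*a+b*b);K=np.array(c["K"]);return a*s*K[0,0]+K[0,2],b*s*K[1,1]+K[1,2]
def snap(n,f):
    c=r.camera(n);cv2.imwrite(f"pics/{f}.png",c["img"]);import pickle;pickle.dump(c,open(f"pics/{f}.pkl","wb"));return c
E
python3 - <<'E'
from h import *
for n in("top","scene"):
    c=snap(n,n+"0");print(n,c["eye"],np.round(c["rotation"],3),c["K"],c["k1"])
print(r.get_obs())
E
```

```text
pics
top [0.00544136 0.40395659 1.80018425] [-161.916   -0.216 -116.611] [[518.15647099   0.         323.68208852]
 [  0.         518.15647099 204.88090044]
 [  0.           0.           1.        ]] -0.08810045756526742
scene [-0.23812457  0.91324389  1.03940412] [-131.781   -0.807 -134.625] [[480.31860595   0.         321.39843181]
 [  0.         480.31860595 200.34314673]
 [  0.           0.           1.        ]] 0.0010473416519166162
{'t': 0.1, 'qpos': array([71.76398167, 23.94249159, -0.59247463, 92.47958282,  0.27118701,
       63.63693466, -3.03555801]), 'qd': array([ 0.01119419, -0.13107852,  0.01097637, -0.02118414,  0.07237414,
        0.0393605 , -0.01049513]), 'joint_torque': array([ 2.49968172e-03, -8.52578974e+01,  6.40818402e-01, -4.26694715e+01,
       -4.87900316e-02,  1.63478649e-02,  1.37027077e-04]), 'position': array([ 0.17070506, -0.60091507,  0.20492913]), 'tool_rot': array([-1.79942587e+02,  5.47550838e-03,  1.58626268e+01]), 'contact_force': array([0.74100921, 0.04371719, 0.33029082]), 'moment': array([ 0.02290346, -0.06860346, -0.02126656]), 'grasp_force': 0.0, 'opening': 0.9991147875438384}
```

```bash
sed -i 's/np.array(c\["rotation"\])/RM(c)/g' h.py
cat >> h.py <<'E'
def RM(c): return Ro.from_euler("xyz",c["rotation"],degrees=True).as_matrix()
E
python3 - <<'E'
from h import *
import pickle
c=pickle.load(open("pics/top0.pkl","rb"));print(proj(c,[0.1707,-.601,.205]))
c=pickle.load(open("pics/scene0.pkl","rb"));print(proj(c,[0.1707,-.601,.205]))
E
```

```text
(np.float64(567.3392701665565), np.float64(183.3739177083771))
(np.float64(559.1660471268692), np.float64(117.24723664222573))
```

View pics/top0.png

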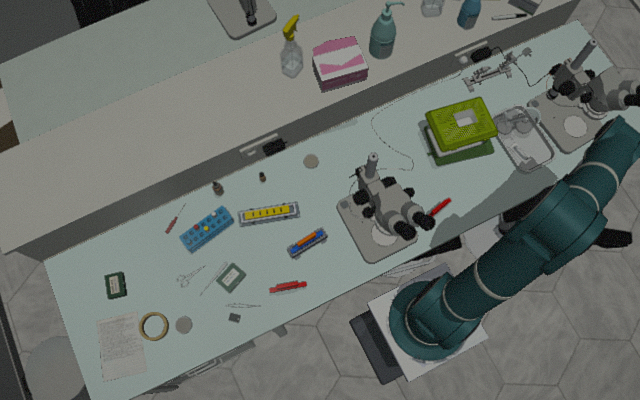

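View pics/scene0.png

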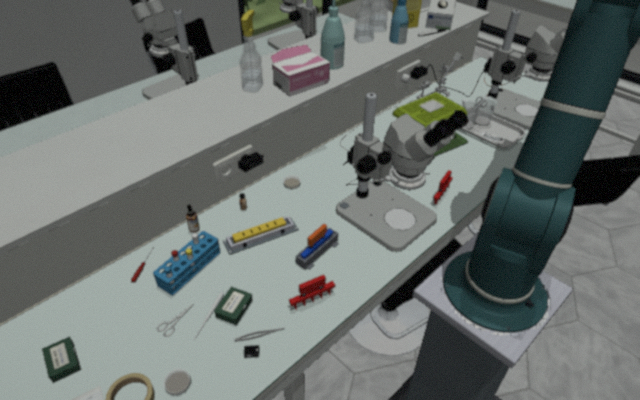

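Run:
```python
from h import *
import pickle
c=pickle.load(open("pics/top0.pkl","rb"))
im=cv2.resize(c["img"][190:270,225:345],None,fx=6,fy=6,interpolation=cv2.INTER_CUBIC);cv2.imwrite("pics/topc.png",np.clip(im*1.3,0,255))
for n,u,v,z in(("stand",307,242,.06),("rack",269,214,.034),("mic",375,225,0)):print(n,at(c,u,v,z))
```

```text
stand [0.41572601 0.2555165  0.06      ]
rack [0.57466705 0.32952237 0.034     ]
mic [0.37671448 0.00293221 0.        ][ WARN:0@0.322] global loadsave.cpp:1063 imwrite_ Unsupported depth image for selected encoder is fallbacked to CV_8U.
```

View pics/topc.png

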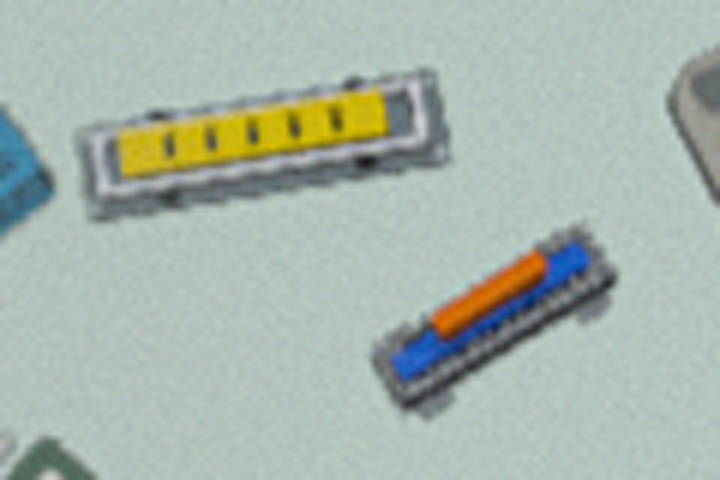

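Run:
```python
from h import *
import pickle
c=pickle.load(open("pics/top0.pkl","rb"))
A=lambda u,v,z: at(c,225+u/6-.4,190+v/6-.4,z)
P=lambda n,*q:print(n,*[np.round(x,4) for x in q])
a,b=A(434,325,.08),A(547,262,.08);P("handle",a,b,(a+b)/2,np.linalg.norm(a-b),np.degrees(np.arctan2(*(b-a)[1::-1])))
for k in((380,365,.034),(585,228,.034),(612,275,.034),(408,410,.034)):P("stand",A(*k))
s=[A(*k,.034) for k in((169,148),(210,141),(252,134),(294,127),(337,120))];P("slots",*s)
d=s[4]-s[0];P("d",np.linalg.norm(d),np.degrees(np.arctan2(d[1],d[0])))
q=[A(*k,.034) for k in((118,131),(385,92),(388,136),(121,177))];P("insert",*q,sum(q)/4)
q=[A(*k,.006) for k in((80,130),(437,70),(447,160),(92,217))];P("base",*q,sum(q)/4)
```

```text
handle [0.4208 0.2907 0.08  ] [0.4253 0.2168 0.08  ] [0.423  0.2537 0.08  ] 0.074 -86.523
stand [0.4244 0.3261 0.034 ]
stand [0.445  0.1825 0.034 ]
stand [0.4124 0.1812 0.034 ]
stand [0.393  0.3231 0.034 ]
slots [0.5997 0.3819 0.034 ] [0.5927 0.3582 0.034 ] [0.5855 0.334  0.034 ] [0.5783 0.3097 0.034 ] [0.5708 0.2849 0.034 ]
d 0.1012 -106.5872
insert [0.623  0.4048 0.034 ] [0.5739 0.2518 0.034 ] [0.5482 0.262  0.034 ] [0.596  0.4148 0.034 ] [0.5853 0.3334 0.034 ]
base [0.6437 0.4252 0.006 ] [0.5815 0.215  0.006 ] [0.5272 0.2344 0.006 ] [0.5903 0.4408 0.006 ] [0.5856 0.3289 0.006 ]
```

Run:
```python
from h import *
import pickle
t=pickle.load(open("pics/top0.pkl","rb"));s=pickle.load(open("pics/scene0.pkl","rb"))
def tri(a,b):
    d1,d2=ray(t,*a),ray(s,*b);e1,e2=np.array(t["eye"]),np.array(s["eye"])
    k=np.linalg.lstsq(np.c_[d1,-d2],e2-e1,rcond=None)[0];return (e1+k[0]*d1+e2+k[1]*d2)/2,np.linalg.norm(e1+k[0]*d1-e2-k[1]*d2)
for n,a,b in(("coltop",(372,157),(370,95)),("eyepiece",(430,222),(460,120)),("eyepiece2",(404,237),(437,133)),("base",(381,240),(400,218))):print(n,tri(a,b))
for k in((336,205),(357,262),(416,247),(395,190)):print(at(t,*k,.02))
for k in((430,215),(450,200)):print(at(t,*k,.02))
```

```text
coltop (array([ 0.48607844, -0.00128534,  0.38825269]), np.float64(0.003220095453829312))
eyepiece (array([ 0.23421819, -0.04875559,  0.40425495]), np.float64(0.00613940596676703))
eyepiece2 (array([0.23321201, 0.04164304, 0.40713078]), np.float64(0.016321174610330235))
base (array([0.30891795, 0.02668089, 0.06823108]), np.float64(0.0065440700208554674))
[0.50186593 0.09795551 0.02      ]
[0.28242176 0.12747543 0.02      ]
[ 0.23632006 -0.08420698  0.02      ]
[ 0.45681361 -0.1213757   0.02      ]
[ 0.31644261 -0.18836096  0.02      ]
[ 0.33299701 -0.2830866   0.02      ]
```

```bash
cat >> h.py <<'E'
def go(x,y,z,yaw,o=None):
    o=o or r.get_obs();R=Ro.from_euler("xyz",o["tool_rot"],degrees=True)
    T=Ro.from_euler("xyz",[180,0,yaw],degrees=True)
    print(np.round((R.inv()*T).as_rotvec(),3),np.round(R.inv().apply(np.array([x,y,z])-o["position"]),4))
E
python3 - <<'E'
from h import *
go(.3,-.5,.52,15.9)
E
```

```text
[-0.001  0.    -0.001] [ 0.1519 -0.062  -0.315 ]
```

Call:
send_rows([
  [0,0,0,0,0,-0.33,100],
  [0,0,0,0,0,-0.33,100],
  [0,0,0,0,0,-0.33,100],
  [0,0,0,0,0,-0.33,100],
  [0,0,0,0,0,-0.33,100],
  [0,0,0,0,0,-0.33,100],
  [0,0,0,0,0,-0.33,100],
  [0,0,0,0,0,-0.33,100],
])

```text
t: 0.77
position: [0.1706, -0.6006, 0.5379]
tool_rot: [180.0, 0.0, 15.9]
contact_force: [-0.4, -0.6, 0.4]
opening: 0.999
grasp_force: 0.0
```

Call:
send_rows([
  [0,0,-0.06,0.03,-0.015,0,100],
  [0,0,-0.12,0.07,-0.03,0,100],
  [0,0,-0.18,0.11,-0.046,0,100],
  [0,0,-0.24,0.15,-0.063,0,100],
  [0,0,-0.3,0.19,-0.08,0,100],
  [0,0,-0.36,0.23,-0.097,0,100],
  [0,0,-0.42,0.265,-0.112,0,100],
  [0,0,-0.48,0.3,-0.127,0,100],
])

```text
t: 1.43
position: [0.4253, -0.3959, 0.5354]
tool_rot: [-180.0, 0.0, 43.5]
contact_force: [1.0, 0.4, 0.7]
opening: 0.999
grasp_force: 0.0
```

Run:
```python
from h import *
go(.5,-.1,.53,75);go(.46,.14,.45,95)
```

```text
[-0.     0.    -0.549] [ 0.2579 -0.1631  0.0054]
[-0.     0.    -0.898] [ 0.3942 -0.3646  0.0854]
```

Call:
send_rows([
  [0,0,-0.08,0.032,-0.02,0,100],
  [0,0,-0.16,0.064,-0.04,0,100],
  [0,0,-0.24,0.096,-0.061,0,100],
  [0,0,-0.32,0.129,-0.081,0,100],
  [0,0,-0.4,0.161,-0.102,0,100],
  [0,0,-0.48,0.193,-0.122,0,100],
  [0,0,-0.55,0.226,-0.143,0,100],
  [0,0,-0.6,0.258,-0.163,0,100],
])

```text
t: 2.1
position: [0.4997, -0.0998, 0.5354]
tool_rot: [-180.0, 0.0, 78.0]
contact_force: [1.6, -0.3, 0.4]
opening: 1.002
grasp_force: 0.0
```

Run:
```python
from h import *
go(.43,.21,.50,95)
```

```text
[-0.     0.    -0.297] [ 0.2884 -0.1328  0.0354]
```

Call:
send_rows([
  [0,0,-0.05,0.036,-0.016,0,100],
  [0,0,-0.1,0.072,-0.032,0,100],
  [0,0,-0.15,0.108,-0.05,0,100],
  [0,0,-0.2,0.144,-0.066,0.01,100],
  [0,0,-0.25,0.18,-0.083,0.02,100],
  [0,0,-0.297,0.216,-0.1,0.03,100],
  [0,0,-0.297,0.252,-0.116,0.035,100],
  [0,0,-0.297,0.288,-0.133,0.035,100],
])

```text
t: 2.77
position: [0.4298, 0.2092, 0.4995]
tool_rot: [-179.9, 0.0, 94.8]
contact_force: [0.2, 0.4, 0.3]
opening: 1.002
grasp_force: 0.0
```

Run:
```python
from h import *
go(.423,.254,.26,95.5)
```

```text
[-0.001  0.001 -0.013] [ 0.0454 -0.0029  0.2395]
```

Call:
send_rows([
  [0,0,-0.012,0.03,-0.003,0.02,100],
  [0,0,-0.012,0.045,-0.003,0.06,100],
  [0,0,-0.012,0.045,-0.003,0.1,100],
  [0,0,-0.012,0.045,-0.003,0.14,100],
  [0,0,-0.012,0.045,-0.003,0.18,100],
  [0,0,-0.012,0.045,-0.003,0.22,100],
  [0,0,-0.012,0.045,-0.003,0.24,100],
  [0,0,-0.012,0.045,-0.003,0.24,100],
])

```text
t: 3.43
position: [0.4225, 0.2511, 0.2566]
tool_rot: [-179.7, 0.1, 95.5]
contact_force: [0.0, 0.4, -0.2]
opening: 1.002
grasp_force: 0.0
```

Run:
```python
from h import *
c=snap("wrist","w1");print(c["eye"],c["rotation"],r.get_obs()["position"],r.get_obs()["contact_force"])
for p in([.423,.2537,.088],[.5855,.334,.034]):print(proj(c,p))
```

```text
[0.4159362  0.32844454 0.43573313] [164.44751784   0.3475823    5.45649846] [0.42346414 0.25201625 0.25938712] [-0.96663977  0.15512831  1.16117539]
(np.float64(320.2455805954897), np.float64(171.48908860112195))
(np.float64(462.93648799579285), np.float64(109.04698499809297))
```

View pics/w1.png

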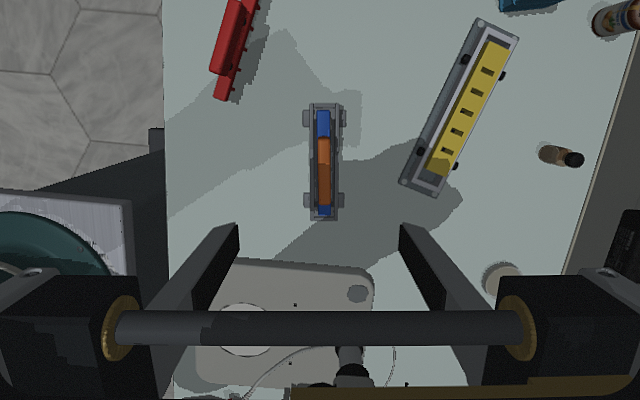

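Run:
```python
from h import *
import pickle
c=pickle.load(open("pics/w1.pkl","rb"));im=c["img"]
a=cv2.resize(im[90:230,280:370],None,fx=4,fy=4,interpolation=cv2.INTER_CUBIC)
b=cv2.resize(im[10:200,395:525],None,fx=2.95,fy=2.95,interpolation=cv2.INTER_CUBIC)
b=b[:560];a=a[:560];b=cv2.copyMakeBorder(b,0,560-b.shape[0],0,0,cv2.BORDER_CONSTANT)
cv2.imwrite("pics/w1c.png",np.hstack([a,b]));print(a.shape,b.shape)
```

```text
(560, 360, 3) (560, 384, 3)
```

View pics/w1c.png

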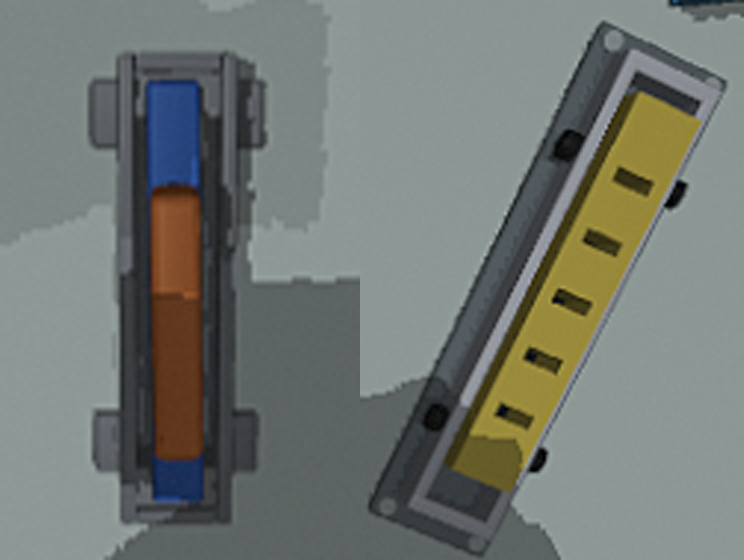

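Run:
```python
from h import *
import pickle
c=pickle.load(open("pics/w1.pkl","rb"))
A=lambda u,v,z: at(c,280+u/4-.4,90+v/4-.4,z)
B=lambda u,v,z: at(c,395+(u-360)/2.95-.35,10+v/2.95-.35,z)
P=lambda n,*q:print(n,*[np.round(x,4) for x in q])
def ang(d):return np.degrees(np.arctan2(d[1],d[0]))
a,b=A(177,188,.088),A(179.5,460,.088);P("handle",a,b,(a+b)/2,np.linalg.norm(a-b),ang(b-a))
a,b=A(174,82,.044),A(178,499,.044);P("spine",a,b,(a+b)/2,np.linalg.norm(a-b),ang(b-a))
s=[B(*k,.034) for k in((633,181),(602,242),(572,301),(543,359),(514,415))];P("slots",*s)
d=s[4]-s[0];P("d",np.mean(s,0),np.linalg.norm(d),ang(d))
q=[B(*k,.006) for k in((603,22),(727,82),(488,555),(370,507))];P("base",*q,sum(q)/4,ang(q[3]-q[0]),ang(q[2]-q[1]),np.linalg.norm(q[3]-q[0]))
go(.423,.253,.10,95);
```

```text
handle [0.4232 0.2912 0.088 ] [0.4313 0.2169 0.088 ] [0.4272 0.254  0.088 ] 0.0748 -83.7604
spine [0.4202 0.3168 0.044 ] [0.434  0.1899 0.044 ] [0.4271 0.2533 0.044 ] 0.1276 -83.7613
slots [0.6049 0.3791 0.034 ] [0.5976 0.3552 0.034 ] [0.5904 0.3314 0.034 ] [0.5834 0.3074 0.034 ] [0.576  0.2835 0.034 ]
d [0.5904 0.3313 0.034 ] 0.0999 -106.8033
base [0.5925 0.4414 0.006 ] [0.6484 0.4248 0.006 ] [0.588  0.2152 0.006 ] [0.53   0.2325 0.006 ] [0.5897 0.3285 0.006 ] -106.6568 -106.0754 0.2181
[-0.003  0.001  0.008] [0.0011 0.0002 0.1594]
```

Run:
```python
from h import *
go(.4272,.254,.055,96.2);print(r.get_obs()["t"])
```

```text
[-0.003  0.    -0.013] [0.0017 0.0046 0.2044]
3.4833
```

Call:
send_rows([
  [0,0,-0.013,0.002,0.0045,0.03,60],
  [0,0,-0.013,0.002,0.0045,0.07,60],
  [0,0,-0.013,0.002,0.0045,0.105,60],
  [0,0,-0.013,0.002,0.0045,0.135,60],
  [0,0,-0.013,0.002,0.0045,0.165,60],
  [0,0,-0.013,0.002,0.0045,0.19,60],
  [0,0,-0.013,0.002,0.0045,0.204,60],
  [0,0,-0.013,0.002,0.0045,0.204,60],
], force=25)

```text
t: 4.15
position: [0.4288, 0.2547, 0.0556]
tool_rot: [-179.9, 0.0, 96.1]
contact_force: [-0.4, -0.1, 0.4]
opening: 0.601
grasp_force: 0.0
```

Run:
```python
from h import *
go(.4272,.254,.055,96.2);c=snap("wrist","w2");o=r.get_obs();print(o["position"],o["contact_force"],c["eye"])
cv2.imwrite("pics/w2c.png",cv2.resize(c["img"][60:400,130:510],(760,680))[:600])
```

```text
[-0.001  0.001 -0.001] [-0.0005 -0.0017  0.0006]
[0.42927005 0.25523626 0.05713886] [-0.07288545 -0.50291692  0.97237402] [0.42051424 0.33164343 0.23484948]
```

View pics/w2c.png

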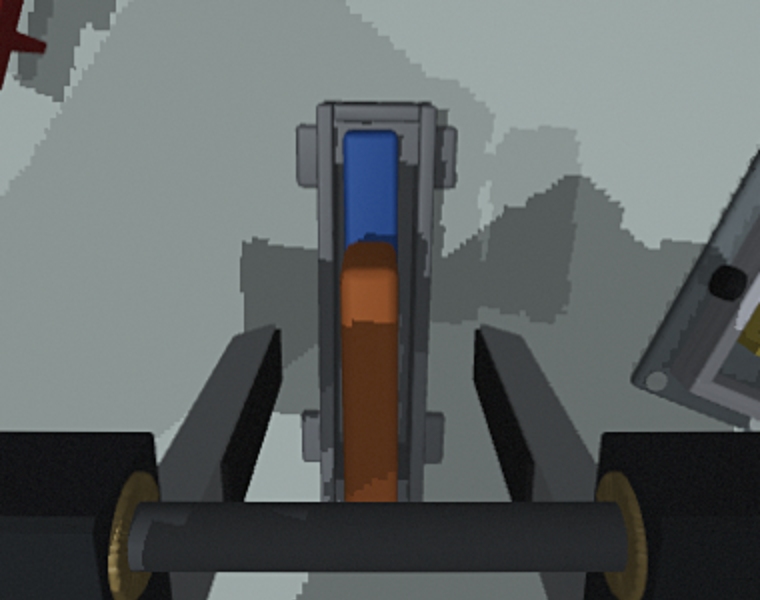

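Call:
send_rows([
  [0,0,0,0,-0.0018,0,60],
  [0,0,0,0,-0.0018,0,0],
  [0,0,0,0,-0.0018,0,0],
  [0,0,0,0,-0.0018,0,0],
  [0,0,0,0,-0.0018,0,0],
  [0,0,0,0,-0.0018,0,0],
  [0,0,0,0,-0.0018,0,0],
  [0,0,0,0,-0.0018,0,0],
], force=25)

```text
t: 4.87
position: [0.4268, 0.2547, 0.0565]
tool_rot: [-180.0, -0.0, 96.2]
contact_force: [0.5, -0.2, 0.4]
opening: 0.147
grasp_force: 25.0
```

Call:
send_rows([
  [0,0,0,0,0,-0.01,0],
  [0,0,0,0,0,-0.025,0],
  [0,0,0,0,0,-0.045,0],
  [0,0,0,0,0,-0.065,0],
  [0,0,0,0,0,-0.08,0],
  [0,0,0,0,0,-0.09,0],
  [0,0,0,0,0,-0.09,0],
  [0,0,0,0,0,-0.09,0],
])

```text
t: 5.53
position: [0.4269, 0.2545, 0.1465]
tool_rot: [180.0, 0.0, 96.2]
contact_force: [-0.1, 0.4, -1.6]
opening: 0.146
grasp_force: 25.0
```

Run:
```python
from h import *
o=r.get_obs();print(o["position"],o["tool_rot"],o["contact_force"],o["moment"],o["opening"])
go(.59,.331,.146,73.3)
```

```text
[0.42686369 0.25448582 0.14649971] [1.79973030e+02 6.39298554e-03 9.61731357e+01] [-0.08139697  0.39233477 -1.64538394] [-0.06099594 -0.10925924  0.03019522] 0.1458350037231181
[0.    0.    0.399] [0.0585 0.1704 0.0006]
```

Call:
send_rows([
  [0,0,0.06,0.008,0.022,0,0],
  [0,0,0.13,0.018,0.053,0,0],
  [0,0,0.2,0.028,0.083,0,0],
  [0,0,0.27,0.039,0.113,0,0],
  [0,0,0.34,0.049,0.143,0,0],
  [0,0,0.4,0.056,0.162,0.01,0],
  [0,0,0.4,0.059,0.1705,0.025,0],
  [0,0,0.4,0.059,0.1705,0.035,0],
])

```text
t: 6.2
position: [0.5902, 0.332, 0.1082]
tool_rot: [-179.9, 0.1, 73.3]
contact_force: [0.5, 0.5, -3.3]
opening: 0.149
grasp_force: 25.0
```

Run:
```python
from h import *
c=snap("wrist","w3");o=r.get_obs();print(o["position"],o["tool_rot"],o["contact_force"]);go(.5901,.3318,.092,73.3,o)
print([np.round(proj(c,p)) for p in([.6049,.3791,.034],[.5904,.3314,.034],[.576,.2835,.034])])
cv2.imwrite("pics/w3c.png",cv2.resize(c["img"][20:320,130:510],None,fx=2,fy=2,interpolation=cv2.INTER_CUBIC))
```

```text
[0.58836369 0.33107099 0.10652913] [-179.76786211    0.2074005    73.31786964] [-1.74435205 -0.7576925  -4.01554462]
[-0.004  0.004  0.   ] [0.0012 0.0015 0.0145]
[array([319., 137.]), array([319., 200.]), array([319., 256.])]
```

View pics/w3c.png

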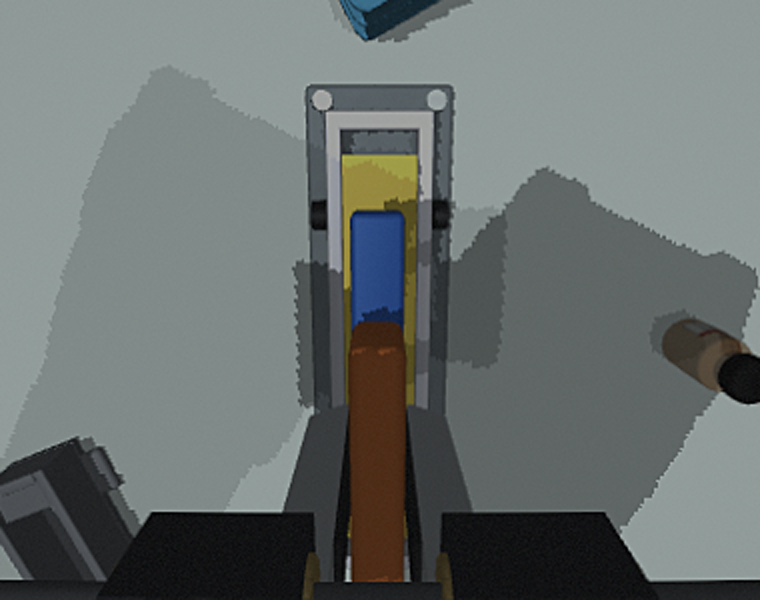

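Run:
```python
from h import *
import pickle
c=pickle.load(open("pics/w3.pkl","rb"))
A=lambda u,v,z: at(c,130+u/2-.25,20+v/2-.25,z)
d=np.array([np.cos(np.radians(73.3)),np.sin(np.radians(73.3)),0])
n=np.array([d[1],-d[0],0])
o=r.get_obs();print(o["position"],o["contact_force"])
ci=A(380,154,.034)-.08*d; cc=A(377.5,212,o["position"][2]-.010)-.065*d; cz=A(377.5,324,o["position"][2]+.004)-.037*d
w=o["position"]
for q in(ci,cc,cz):print(np.round(q,4),"along",round((q-w)@d,4),"across",round((q-w)@n,4))
```

```text
[0.58836369 0.33107099 0.10652913] [-1.74435205 -0.7576925  -4.01554462]
[0.5907 0.3312 0.034 ] along 0.0008 across 0.0022
[0.5895 0.3301 0.0965] along -0.0006 across 0.0014
[0.5891 0.3287 0.1105] along -0.002 across 0.0014
```

Call:
send_rows([
  [0,0,0,0,0,0.006,0],
  [0,0,0,0,0,0.012,0],
  [0,0,0,0,0,0.014,0],
  [0,0,0,0,0,0.014,0],
  [0,0,0,0,0,0.014,0],
  [0,0,0,0,0,0.014,0],
])

```text
t: 6.75
position: [0.5901, 0.3317, 0.0981]
tool_rot: [180.0, -0.0, 73.3]
contact_force: [0.0, -0.1, -1.1]
opening: 0.144
grasp_force: 25.0
```

```bash
cat > m.py <<'E'
from h import *
c=snap("wrist","w4");o=r.get_obs();w=o["position"];print(o["t"],w,o["tool_rot"],o["contact_force"])
B,G,R=[c["img"][...,i].astype(int) for i in range(3)]
bl=(B>1.6*R)&(B>1.3*G);ye=(R>1.6*B)&(G>1.4*B);ye[:,:280]=0;ye[:,360:]=0;bl[:,:280]=0;bl[:,360:]=0
# far ends: first row along centre columns
v=lambda m,a,b:np.median([np.argmax(m[:,u]) for u in range(a,b)])-.5
vy,vb=v(ye,307,333),v(bl,312,328)
cols=lambda m,r0:np.mean([np.flatnonzero(m[q]).mean() for q in range(int(r0)+4,int(r0)+14)])
uy,ub=cols(ye,vy),cols(bl,vb);print("px",uy,vy,ub,vb)
y=np.radians(o["tool_rot"][2]);d=np.array([np.cos(y),np.sin(y),0]);n=np.array([d[1],-d[0],0])
ci=at(c,uy,vy,.034)-.08*d;cc=at(c,ub,vb,w[2]-.010)-.065*d
print("slot",ci,"comb",cc,"move x,y:",(ci-cc)@d,(ci-cc)@n)
E
python3 m.py
```

```text
6.8 [0.59011045 0.33173118 0.09805997] [ 1.79967142e+02 -3.04404320e-02  7.32663845e+01] [ 0.15600021 -0.52906943 -1.58012661]
px 319.0 96.5 nan 35.0
slot [0.59030718 0.33122198 0.034     ] comb [nan nan nan] move x,y: nan nanm.py:8: RuntimeWarning: Mean of empty slice.
  cols=lambda m,r0:np.mean([np.flatnonzero(m[q]).mean() for q in range(int(r0)+4,int(r0)+14)])
  ret = ret.dtype.type(ret / rcount)
```

```bash
sed -i 's/^# far/bl[:100]=0\n#/; s/c=snap("wrist","w4")/c=snap("wrist","w5")/' m.py; python3 m.py
```

```text
6.85 [0.59009649 0.33175044 0.09797593] [ 1.79971742e+02 -2.93869029e-02  7.32649687e+01] [ 0.34907047 -0.17087784 -1.79363217]
px 319.0 96.5 317.775 125.5
slot [0.59031581 0.33124479 0.034     ] comb [0.58914744 0.33015695 0.08797593] move x,y: 0.0013781991289958133 0.0008056387705012426
```

Call:
send_rows([
  [0,0,0,0.0013,0.0008,0.004,0],
  [0,0,0,0.0013,0.0008,0.008,0],
  [0,0,0,0.0013,0.0008,0.012,0],
  [0,0,0,0.0013,0.0008,0.015,0],
  [0,0,0,0.0013,0.0008,0.017,0],
  [0,0,0,0.0013,0.0008,0.018,0],
  [0,0,0,0.0013,0.0008,0.019,0],
  [0,0,0,0.0013,0.0008,0.02,0],
])

```text
t: 7.52
position: [0.5911, 0.3328, 0.0775]
tool_rot: [-180.0, -0.0, 73.3]
contact_force: [-0.2, 0.8, -1.8]
opening: 0.149
grasp_force: 25.0
```

Run:
```python
from h import *
o=r.get_obs();print(o["position"],o["contact_force"],o["moment"])
```

```text
[0.59109927 0.3328058  0.07745151] [-0.24943715  0.79748141 -1.79596216] [-0.03726378 -0.05644142  0.05685081]
```

Call:
send_rows([
  [0,0,0,0,0,0.0015,0],
  [0,0,0,0,0,0.003,0],
  [0,0,0,0,0,0.0045,0],
  [0,0,0,0,0,0.006,0],
  [0,0,0,0,0,0.006,0],
])

```text
t: 7.93
position: [0.5909, 0.3326, 0.0711]
tool_rot: [-180.0, 0.0, 73.3]
contact_force: [-0.1, 0.0, -1.5]
opening: 0.149
grasp_force: 25.0
```

Call:
send_rows([
  [0,0,0,0,0,0.002,0],
  [0,0,0,0,0,0.004,0],
  [0,0,0,0,0,0.006,0],
  [0,0,0,0,0,0.008,0],
  [0,0,0,0,0,0.0095,0],
  [0,0,0,0,0,0.0105,0],
  [0,0,0,0,0,0.0115,0],
  [0,0,0,0,0,0.0115,0],
])

```text
t: 8.6
position: [0.5911, 0.3327, 0.06]
tool_rot: [-180.0, 0.0, 73.3]
contact_force: [-0.8, -1.8, 1.9]
opening: 0.15
grasp_force: 25.0
```

Call:
send_rows([
  [0,0,0,0,0,0.001,0],
  [0,0,0,0,0,0.002,0],
  [0,0,0,0,0,0.003,0],
  [0,0,0,0,0,0.003,0],
  [0,0,0,0,0,0.003,0],
])

```text
t: 9.02
position: [0.5912, 0.3328, 0.0571]
tool_rot: [180.0, -0.0, 73.3]
contact_force: [-0.5, -0.9, 3.9]
opening: 0.149
grasp_force: 25.0
```

Run:
```python
from h import *
c=snap("wrist","w6");o=r.get_obs();print(o["position"],o["contact_force"],o["moment"])
s=snap("scene","s6")
a=cv2.resize(c["img"][60:260,230:410],None,fx=2.2,fy=2.2,interpolation=cv2.INTER_CUBIC)
b=cv2.resize(s["img"][190:280,200:300],(396,440)) 
cv2.imwrite("pics/w6c.png",np.hstack([a,b[:a.shape[0]]]))
```

```text
[0.59114252 0.33281347 0.05712202] [-0.5778011  -0.65259697  4.1373463 ] [-0.34143969  0.25565895  0.037323  ]
```

View pics/w6c.png

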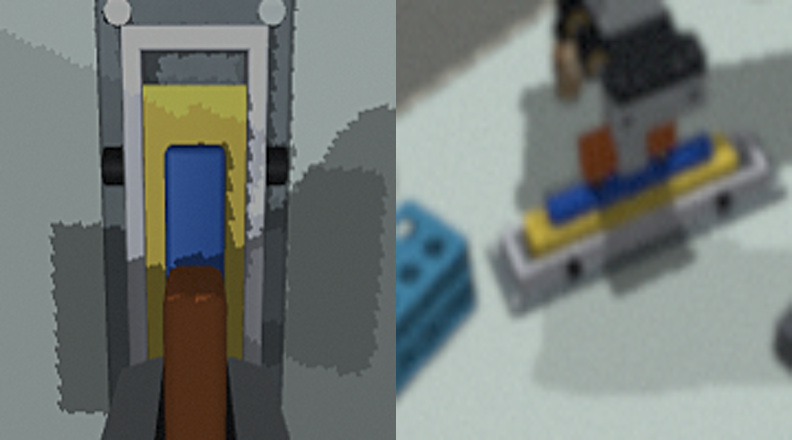

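Call:
send_rows([
  [0,0,0,0,0,-0.0015,0],
  [0,0,0,0,0,-0.0025,0],
  [0,0,0,0,0,-0.0025,25],
  [0,0,0,0,0,-0.0025,40],
  [0,0,0,0,0,-0.0025,60],
  [0,0,0,0,0,-0.0025,60],
  [0,0,0,0,0,-0.0025,60],
  [0,0,0,0,0,-0.0025,60],
])

```text
t: 9.78
position: [0.591, 0.3327, 0.0594]
tool_rot: [-180.0, 0.0, 73.3]
contact_force: [-1.3, 0.5, 0.1]
opening: 0.539
grasp_force: 0.0
```

Call:
send_rows([
  [0,0,0,0,0,-0.01,60],
  [0,0,0,0,0,-0.03,60],
  [0,0,0,0,0,-0.06,60],
  [0,0,0,0,0,-0.09,60],
  [0,0,0,0,0,-0.12,60],
  [0,0,0,0,0,-0.14,60],
  [0,0,0,0,0,-0.14,60],
  [0,0,0,0,0,-0.14,60],
])

```text
t: 10.45
position: [0.5914, 0.333, 0.2011]
tool_rot: [179.9, -0.1, 73.3]
contact_force: [0.9, -0.3, 0.2]
opening: 0.599
grasp_force: 0.0
```

Run:
```python
from h import *
c=snap("wrist","w7");s=snap("scene","s7");o=r.get_obs();print(o["t"],o["position"],o["contact_force"])
a=cv2.resize(c["img"][60:260,230:410],None,fx=2.2,fy=2.2,interpolation=cv2.INTER_CUBIC)
b=cv2.resize(s["img"][190:280,200:300],(396,440),interpolation=cv2.INTER_CUBIC) 
cv2.imwrite("pics/w7c.png",np.hstack([a,b]))
```

```text
10.55 [0.59075644 0.33241046 0.19889651] [-0.28751705  0.10465882 -0.27247759]
```

View pics/w7c.png

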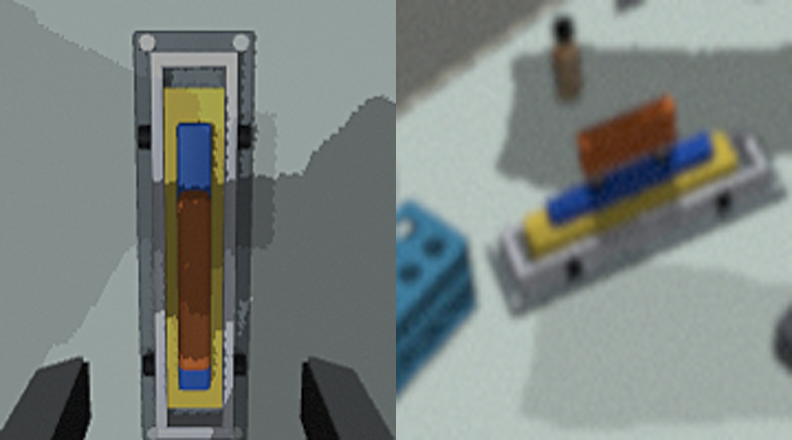

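```bash
python3 -c "
from workcell import r
print(r.sign_off())"
```

```text
the job is handed in; nothing more can be done
None
```

I put the blue comb in the yellow insert and let go. In the last pictures it sits upright with its spine on the insert. The wrist force stayed around 4 N while pressing it home, and I handed the job in at about 10.6 s; no verdict came back.

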